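# Set the end play of a conveyor idler hub

## Robot

A 6-joint arm with a two-finger parallel gripper is mounted at the origin on a cart in front of the work surface, level with it; the furniture and walls round the work are solid. World frame = base frame: x ahead of the robot, y to its left, z up, the work surface at z = 0. Lengths are in mm, angles in rad, forces in N, time in s.
With the tool pointing down it reaches from about 375 to 900 mm from the base axis. Payload 3.1 kg.
Tool frame: the origin (TCP) lies at the very end of the fingers, on their centre line; the grasp point (between the pads) lies 19 mm behind it (arm.grip_depth is the x of the grasp point in the tool frame, in mm); x points along the fingers, y is the direction in which the jaws open and shut, and the axes are right-handed (so a half turn about x gives the same grasp; the last joint's range is limited). The gripper opens to 85 mm and grips with 20 to 120 N. Pads are 22 mm wide; open, the fingers measure 114 mm over their backs; the gripper's body (76 mm by 85 mm) begins 54 mm behind the grasp point. The pads swing forward as they close: fully open they stand 13 mm farther back than shut.
Start: joints at [-1.482, 0.527, 1.433, -0, 1.181, -0.178], TCP at [165.406, -602.692, 202.41] pointing down, gripper open.
Joint ranges: [-3.08, 3.08], [-0.75, 2.2], [0.22, 2.44], [-1.43, 4.57], [0, 2.65], [-2.85, 2.85]. Speed limits (rad/s): [2.79, 2.79, 3.14, 3.14, 3.14, 3.14].

## Interface

Orientations are given as a 3x3 rotation matrix whose columns are the frame's x, y, z axes.
In Python, from plant import arm, optics, finder gives the robot as it stands.
- The arm moves only by the shell command python3 -m handwheel 'ROWS' [FORCE]. ROWS is JSON, a list of rows, each a list of 7 numbers: the opening, from 0 (shut) to 1 (fully open), then the shift along the tool's x, y, z in mm, then the turn, a rotation vector about the tool's x, y, z in degrees. A call has exactly 5 rows; each row is the pose to reach, as a shift and turn from the pose commanded when the call began, along the tool's axes at that moment; what a row does not reach only later rows make up. A row lasts 1/12 s, in which the tool goes at most 41.7 mm and 7.16 degrees, less where a joint would pass 70% of its speed; a pose out of reach is approached as far as the arm can. A call with a gripper value outside its range is refused whole. The fingers move at their own pace and stop on an object; FORCE is the grip in N (left out, the last holds). Time passes only in rows, so rows that repeat a pose let the fingers close, or fill a call up. It gives the time, the measured TCP pose, the force and the opening at its end, in the units of the state.
- arm.read_state(): the state, without advancing time (a new reading comes with each control period).
- optics.camera(name): name is "scene" or "top" or "wrist"; returns the picture (384x512x3 uint8, red, green, blue); there is no depth.
- optics.camera_params(name): a dict with "fx", "fy", "cx", "cy" (pixels), "eye" and "attitude" of the camera in the world. Camera axes: x right, y down, z forward; pixel columns grow to the right and rows downward; lengths in mm; the calibration is good to about 2 mm. A picture is of the moment at which its call begins: read the wrist's pose just before it. camera_params takes no time and is no camera call; for the wrist camera it gives the pose at the moment of the call.
- arm.hand_in(): hands the job in, once; it reports no verdict.
Trained networks look in the newest picture that a camera, given by its name, has taken for a name from the list of things; names that differ only in an ending like _2 or _b are one class to them, and where a whole thing is asked for, a point or a joint stands for the part that bears it (a point fixed in the world has none). Each returns a list of dicts, best first, with "conf" (0 to 1); they miss things now and then, are a little off and sometimes report something else, mostly with a low value. They report only what shows in the picture. A call takes as long as a camera call. They do not tell look-alikes from the thing itself.
- finder.silhouettes(label, camera): "pixels" (384x512 bool, what is visible of it) and "rect" ([left, top, right, bottom] in pixels, round what is visible of it).
The state is a dict: "t": time; "joints": joint angles; "joint_vel": joint speeds; "joint_efforts": joint torques, N m; "tcp_pos": TCP position; "tool_rot": TCP orientation; "force": force on the tool from outside, world axes, zero at the start; "wrist_torque": the same for the moment, N m; "finger_gap": finger opening in mm.
Only numpy, scipy, OpenCV 4.12 (cv2) and the standard library are available. Lean on these libraries where they do the work, as an engineer would, in place of code of your own. Each camera call takes 0.05 s, during which the arm holds its last target. There are 200 camera calls.

## Task

Lift the dust cap off the green idler hub and slip the eye of its lug over the strip-down peg, so that the cap stands there on the bench by itself. Then screw the hub's knurled brass nut down (clockwise from above) until it bottoms out, back it off a quarter turn to give the bearing its play, and finish while still gripping the nut there, so that it cannot turn while it gets locked. Do not shove the spray can or the tin.

Things in the scene. Friction and masses are not known exactly. Their poses are not given: they have to be found in the camera images.
- hub: Green conveyor idler hub, fixed to the bench, spindle vertical. Origin: centre of its underside, on the spindle axis; z up. Flange 112 mm across and 12 mm high, barrel 72 mm across with a flat top at 60 mm, a steel register 39 mm across from 60 to 65 mm, a bearing race 27 mm across from 65 to 78 mm; the nut sits on the race. The spindle (20 mm thread) ends 110 mm above the origin.
- nut_centre (a point): Centre of the knurled brass nut on the hub's spindle: a round nut 32 mm across and 26 mm high with a white paint mark on its top and side. It never leaves the spindle. At first it is hidden in the dust cap. When bottomed out its underside is 78 mm and its centre 91 mm above the bench; it rises 2.5 mm for each turn anticlockwise.
- adjuster_nut: The same knurled brass nut; origin at the centre of its underside, z up.
- nut_turn (a joint): Turn of the nut on its right-hand thread, rad, anticlockwise from above positive: 0 = bottomed out (a hard stop), larger = backed off. It starts between 2.1 and 2.85 rad and stays where it is left (it takes about 0.06 N m to turn).
- cap_centre (a point): Centre (half-way up) of the aluminium dust cap: a round inverted cup, 48 mm across, 56 mm high, about 90 g, wall 3 mm, standing loose on the hub's top over nut, race and register (1.5 mm play to the register). It must be lifted 50 mm to come clear of the spindle. The x axis points to the eye of its lug; z up. It can be gripped across its round body from any side above the lug.
- dust_cap: The same dust cap; origin at the centre of its open underside, axes as above. Mind on its way: beyond the peg the raised mould tray (up to 0.22 m high) begins at x = 0.51 for y below -0.17; a guide rail 112 mm high runs at x = 0.47 to 0.50 for y above -0.055, in front of the hub.
- cap_eye (a point): Centre of the eye in the cap's flat lug: a hole of 18 mm through the 6 mm thick lug, 48 mm from the cap's axis along its x, 11 mm above the cap's underside (lug from 8 to 14 mm). The lug is 30 mm wide and ends 64 mm from the cap's axis.
- peg: Strip-down peg, fixed to the bench: an upright steel pin of 10 mm, 44 mm high, its top 8 mm tapered, on a round foot with two washers (28 mm across, 7 mm high in all). Origin: centre of its underside. With the eye over the peg the cap stands flat on the bench beside it, the lug 1 mm above the washers. The cap fits on the side of the peg away from the guide rail (straight towards -y).
- spray_can: White spray can, 67 mm across, 195 mm high, loose bystander. Origin: centre of its underside.
- tin: Blue tin with a white lid, 75 mm across, 50 mm high, loose bystander. Origin: centre of its underside.
There are look-alikes about, which are no part of the job. Of the things that look like the peg, take the one that is farthest to the robot's right at the start.

How it is judged (in metres and radians):
On the way, in this order (a step that is already met when the one before it is completed fails the run):
1. the dust cap stands on the bench with its eye over the peg, let go (horizontal distance between cap_eye and peg below 0.007 m and height (world z) of cap_eye below 0.02 m and angle between dust_cap's own z axis and vertical below 0.15 rad and contact force between the fingers and dust_cap below 0.1 N and linear speed of dust_cap below 0.02 m/s), for 0.2 s.
2. the nut is bottomed out (value of joint nut_turn below 0.1 rad), for 0.1 s.
At the end, for the whole second after the job is handed in: The nut has been bottomed out (within 0.1 rad) and now stands 70 to 110 degrees back from its stop, gripped by the fingers with over 3 N; the dust cap stands untouched on the bench (tilt under 0.15 rad), its eye over the peg (axes within 7 mm, eye under 20 mm high) (value of joint nut_turn between 1.22 and 1.92 rad and contact force between the fingers and adjuster_nut above 3 N and horizontal distance between cap_eye and peg below 0.007 m and height (world z) of cap_eye below 0.02 m and angle between dust_cap's own z axis and vertical below 0.15 rad and contact force between each of the arm, the fingers and dust_cap below 0.1 N); the arm keeps its last pose, push and grip.
It fails at once if the spray can is shoved (over 30 mm) or tipped (distance of spray_can from where it was at the start of the episode above 0.03 m or angle between spray_can's own z axis and vertical above 0.3 rad).
It fails at once if the tin is shoved (over 30 mm) or tipped (distance of tin from where it was at the start of the episode above 0.03 m or angle between tin's own z axis and vertical above 0.3 rad).
It also fails if it takes over 70 s, if anything falls off the work surface, if the arm or the gripper's body presses on something with over 40 N, if the wrist force passes 120 N, or if a joint passes its speed limit or range.

## Working session

There is one attempt and no reset: what is moved stays moved. The work goes in short steps, Python scripts to look and compute and a shell command to move; the robot and the scene stay as the last step left them, time stands still between calls to the robot, and variables do not carry over. Pictures are saved under pics/ and viewed, about 8 in all and at most 12, crops included, and the job is handed in when it is done.

```bash
ls; mkdir -p pics
cat > h.py <<'E'
import numpy as np, cv2
from plant import arm, optics, finder
def ray(cam,u,v,p=None):
    p=p or optics.camera_params(cam)
    d=np.array([(u-p["cx"])/p["fx"],(v-p["cy"])/p["fy"],1.]); d=np.array(p["attitude"])@d
    return np.array(p["eye"]),d/np.linalg.norm(d)
def at_z(cam,u,v,z,p=None):
    e,d=ray(cam,u,v,p); return e+d*(z-e[2])/d[2]
def proj(cam,X,p=None):
    p=p or optics.camera_params(cam)
    c=np.array(p["attitude"]).T@(np.array(X,float)-np.array(p["eye"])); return np.array([p["fx"]*c[0]/c[2]+p["cx"],p["fy"]*c[1]/c[2]+p["cy"]])
def tri(rs):
    A=0;b=0
    for e,d in rs:
        P=np.eye(3)-np.outer(d,d);A=A+P;b=b+P@e
    return np.linalg.solve(A,b)
def save(img,n): cv2.imwrite("pics/"+n,cv2.cvtColor(img,cv2.COLOR_RGB2BGR))
E
python3 - <<'E'
from h import *
s=arm.read_state();print({k:np.round(v,3).tolist() for k,v in s.items()})
ims=[]
for c in("scene","top","wrist"):
    p=optics.camera_params(c);print(c,{k:np.round(v,3).tolist() for k,v in p.items()})
    im=optics.camera(c).copy();ims.append(im);save(im,c+"0.png")
    for l in("hub","dust_cap","peg","spray_can","tin","cap_eye"):
        try:
            for r in finder.silhouettes(l,c): print(c,l,round(r["conf"],2),r["rect"],int(r["pixels"].sum()))
        except Exception as e: print(l,e)
save(np.hstack(ims[:2])[:, :],"a0.png")
save(cv2.resize(np.vstack([np.hstack(ims[:2]),np.hstack([ims[2],ims[2]*0])]),(800,600)),"all0.png")
E
```

```text
pics
{'t': 0.0, 'joints': [-1.482, 0.528, 1.434, 0.0, 1.181, -0.179], 'joint_vel': [-0.002, 0.001, -0.0, -0.001, 0.0, 0.001], 'joint_efforts': [-0.001, -44.235, -17.802, -0.0, 0.008, -0.0], 'tcp_pos': [165.323, -601.935, 201.455], 'tool_rot': [[-0.0, 0.265, -0.964], [0.002, -0.964, -0.265], [-1.0, -0.002, -0.0]], 'force': [-0.043, 0.538, -0.399], 'wrist_torque': [-0.001, -0.011, 0.016], 'finger_gap': 85.659}
scene {'fx': 396.708, 'fy': 396.708, 'cx': 256.645, 'cy': 191.929, 'eye': [136.749, 618.993, 592.501], 'attitude': [[-0.867, -0.253, 0.43], [-0.499, 0.446, -0.743], [-0.004, -0.859, -0.512]]}
scene hub 0.63 [186.2, 244.5, 227.6, 285.3] 638
scene dust_cap 0.86 [199.0, 221.2, 225.9, 254.1] 735
scene dust_cap 0.41 [296.3, 219.9, 311.0, 237.8] 87
scene peg 0.46 [295.1, 221.2, 308.1, 239.7] 121
scene spray_can 0.66 [324.5, 127.3, 352.1, 197.0] 1401
scene tin 0.62 [219.1, 189.6, 247.1, 221.5] 731
scene cap_eye 0.97 [196.6, 218.6, 226.2, 255.0] 755
top {'fx': 435.212, 'fy': 435.212, 'cx': 258.434, 'cy': 196.604, 'eye': [453.727, -120.697, 1170.868], 'attitude': [[0.014, -0.995, 0.095], [-1.0, -0.013, 0.006], [-0.005, -0.095, -0.995]]}
top hub 0.81 [161.5, 179.6, 203.3, 214.9] 805
top dust_cap 0.65 [167.2, 182.9, 191.7, 219.0] 569
top peg 0.62 [253.1, 242.9, 262.6, 252.3] 89
top peg 0.52 [200.4, 139.9, 207.3, 150.2] 61
top spray_can 0.61 [340.9, 229.7, 383.4, 262.1] 922
top spray_can 0.58 [243.8, 156.6, 270.6, 187.2] 655
top tin 0.72 [242.4, 154.9, 269.8, 185.4] 669
top tin 0.44 [167.6, 183.6, 187.6, 221.2] 492
top cap_eye 0.73 [165.5, 188.4, 185.5, 221.6] 485
wrist {'fx': 313.73, 'fy': 313.73, 'cx': 251.137, 'cy': 192.493, 'eye': [240.518, -581.944, 374.03], 'attitude': [[0.264, -0.92, -0.288], [-0.964, -0.252, -0.079], [-0.0, 0.299, -0.954]]}
```

View pics/all0.png

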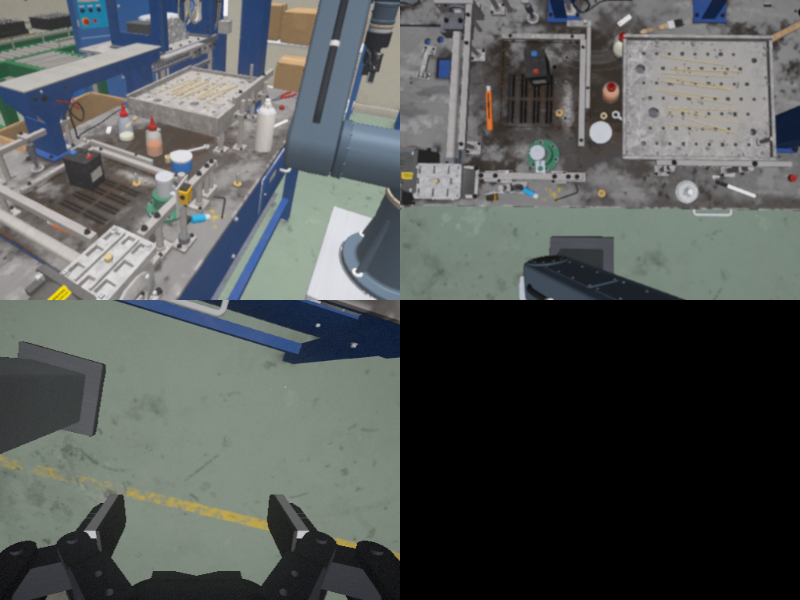

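Run:
```python
from h import *
a=cv2.imread("pics/top0.png")[120:280,130:400]; b=cv2.imread("pics/scene0.png")[170:300,150:360]
a=cv2.resize(a,(790,468),interpolation=cv2.INTER_CUBIC)
cv2.imwrite("pics/topcrop.png",a)
for n,u,v,z in [("cap top",179.,199,116),("peg1",257.8,247.6,20),("peg2",203.8,145,20),("tin",256,170,50),("can",362,246,100)]: print(n,at_z("top",u,v,z).round())
print("scene peg",at_z("scene",301.6,230,20).round(), "cap",at_z("scene",212,228,116).round(), "can",at_z("scene",338,190,10).round())
```

```text
cap top [546.  80. 116.]
peg1 [ 429. -113.   20.]
peg2 [701.  36.  20.]
tin [ 630. -106.   50.]
can [ 438. -368.  100.]
scene peg [ 433. -109.   20.] cap [544.  97. 116.] can [ 427. -351.   10.]
```

View pics/topcrop.png

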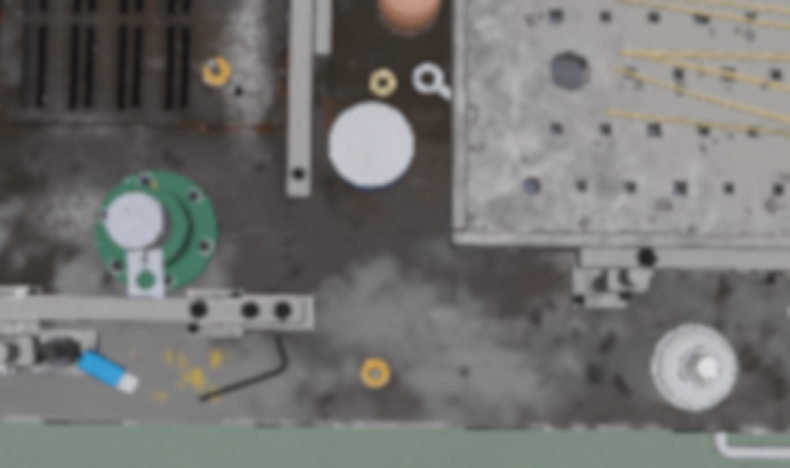

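The top view (crop) shows the hub at about (185,205) full-frame px. The cap is offset to (177,195) with its lug pointing at the robot. There are brass peg-like feet at (258,247) and (204,145), and a ring at (261,148) next to the tin. The spray can is at (367,245). The near foot at (429,-113) mm fits the tray, rail and "towards -y" hints, so I'm raising the arm and going there to look closely.

```bash
python3 -m handwheel '[[1,-40,0,0,0,0,0],[1,-80,0,0,0,0,0],[1,-120,0,0,0,0,0],[1,-120,-28,-29,-7,0,0],[1,-120,-56,-58,-14,0,0]]' 30
python3 -m handwheel '[[1,0,-26,-33,-7,0,0],[1,0,-52,-66,-14,0,0],[1,0,-78,-99,-21,0,0],[1,0,-104,-132,-28,0,0],[1,0,-130,-165,-35,0,0]]'
python3 - <<'E'
from h import *
s=arm.read_state();R=np.array(s["tool_rot"]);print(s["t"],np.round(s["tcp_pos"]),np.round(R,3).tolist())
print("to view:",R.T@(np.array([429,-165,300])-s["tcp_pos"]), np.degrees(np.arctan2(R[1,1],R[0,1])))
E
```

```text
t: 1.47
tcp_pos: [206.4, -536.2, 325.8]
tool_rot: [[0.002, 0.492, -0.87], [-0.009, -0.87, -0.492], [-1.0, 0.008, 0.003]]
force: [1.4, 0.7, -0.4]
finger_gap: 85.3
t: 1.88
tcp_pos: [286.3, -338.8, 322.5]
tool_rot: [[0.0, 0.904, -0.428], [-0.0, -0.428, -0.904], [-1.0, 0.001, 0.0]]
force: [1.8, -0.8, -0.2]
finger_gap: 85.6
1.8833 [ 286. -339.  323.] [[0.0, 0.904, -0.428], [-0.0, -0.428, -0.904], [-1.0, 0.001, 0.0]]
to view: [  22.53794189   54.55254768 -218.12162477] -25.345821537255123
```

```bash
python3 -m handwheel '[[1,4,9,-36,-5,0,0],[1,8,18,-73,-10,0,0],[1,12,27,-109,-15,0,0],[1,17,36,-145,-20,0,0],[1,22,45,-182,-25,0,0]]'
python3 -m handwheel '[[1,0,7,-20,0,0,0],[1,0,13,-37,0,0,0],[1,0,13,-37,0,0,0],[1,0,13,-37,0,0,0],[1,0,13,-37,0,0,0]]'
python3 - <<'E'
from h import *
s=arm.read_state();p=optics.camera_params("wrist")
im=optics.camera("wrist").copy();save(im,"w1.png")
for l in("peg","spray_can"):
    for r in finder.silhouettes(l,"wrist"): print(l,round(r["conf"],2),r["rect"])
print(np.round(s["tcp_pos"],1),np.round(s["tool_rot"],3).tolist(),p["eye"])
print("pred",proj("wrist",[429,-113,7],p),proj("wrist",[429,-113,44],p))
E
```

```text
t: 2.3
tcp_pos: [406.2, -194.7, 300.7]
tool_rot: [[0.001, 1.0, -0.007], [-0.001, -0.007, -1.0], [-1.0, 0.001, 0.001]]
force: [0.7, -0.7, -0.2]
finger_gap: 85.4
t: 2.72
tcp_pos: [418.7, -160.0, 300.6]
tool_rot: [[0.0, 1.0, -0.011], [-0.001, -0.011, -1.0], [-1.0, 0.0, 0.001]]
force: [0.2, 0.1, 0.4]
finger_gap: 85.6
peg 0.76 [248.3, 107.2, 269.3, 124.7]
peg 0.52 [459.1, 0.0, 474.7, 4.9]
spray_can 0.71 [246.9, 247.4, 298.3, 352.4]
[ 418.7 -160.   300.6] [[0.0, 1.0, -0.011], [-0.001, -0.011, -1.0], [-1.0, 0.0, 0.001]] [420.78244484 -82.73999284 472.10286477]
pred [256.77989443 115.65825934] [257.2828064  117.51099967]
```

View pics/w1.png

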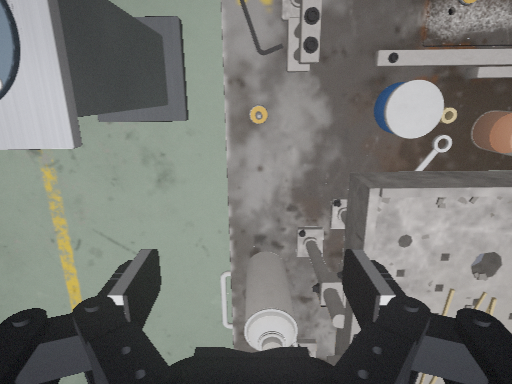

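The wrist view shows the brass peg at (259,115), about 3 mm from the prediction. A flat washer lies near the tin at (449,115), and the spray can stands at (270,300), clear of the peg. Next is the hub.

```bash
python3 -m handwheel '[[1,0,9,-20,-7,0,0],[1,0,18,-40,-14,0,0],[1,0,27,-60,-21,0,0],[1,0,36,-80,-28,0,0],[1,0,45,-100,-35,0,0]]'
python3 - <<'E'
from h import *
s=arm.read_state();R=np.array(s["tool_rot"])
print("to view:",R.T@(np.array([530,80,290])-s["tcp_pos"]), np.degrees(np.arctan2(R[1,1],R[0,1])))
E
```

```text
t: 3.28
tcp_pos: [465.2, -60.1, 300.5]
tool_rot: [[0.0, 0.824, 0.567], [-0.0, 0.567, -0.824], [-1.0, -0.0, 0.0]]
force: [-0.0, -0.7, -0.2]
finger_gap: 85.2
to view: [ 10.42433371 132.82821208 -78.61456816] 34.56097766877459
```

```bash
python3 -m handwheel '[[1,2,27,-16,-7,0,0],[1,4,54,-32,-14,0,0],[1,6,81,-48,-21,0,0],[1,8,108,-64,-28,0,0],[1,10,132,-78,-35,0,0]]'
python3 -m handwheel '[[1,0,0,0,-7,0,0],[1,0,0,0,-14,0,0],[1,0,0,0,-20,0,0],[1,0,0,0,-20.5,0,0],[1,0,0,0,-20.5,0,0]]'
cat >> h.py <<'E'
def look(name,labels):
    s=arm.read_state();p=optics.camera_params("wrist");im=optics.camera("wrist").copy();save(im,name+".png")
    np.savez(name,**{k:np.array(v) for k,v in p.items()},im=im)
    out={}
    for l in labels:
        out[l]=[]
        for r in finder.silhouettes(l,"wrist"):
            ys,xs=np.nonzero(r["pixels"]);out[l].append(r);print(l,round(r["conf"],2),np.round(r["rect"]),"cen",xs.mean().round(1),ys.mean().round(1))
    np.savez(name+"_m",**{l:np.array([r["pixels"] for r in out[l]]) for l in labels})
    print("tcp",np.round(s["tcp_pos"],1),"yaw",np.degrees(np.arctan2(s["tool_rot"][1][1],s["tool_rot"][0][1])).round(1))
    return s,p,im,out
E
python3 - <<'E'
from h import *
s,p,im,o=look("w2",["dust_cap","hub","cap_eye"])
print("pred",proj("wrist",[546,80,116],p))
E
```

```text
t: 3.7
tcp_pos: [530.8, 79.7, 290.3]
tool_rot: [[0.0, 0.348, 0.937], [0.0, 0.937, -0.348], [-1.0, 0.0, 0.0]]
force: [0.2, -1.0, -0.6]
finger_gap: 85.4
t: 4.12
tcp_pos: [530.1, 78.2, 290.3]
tool_rot: [[-0.0, 0.006, 1.0], [-0.0, 1.0, -0.006], [-1.0, -0.0, -0.0]]
force: [-0.3, -0.1, 0.5]
finger_gap: 85.3
dust_cap 0.66 [242. 131. 281. 212.] cen 261.4 174.0
dust_cap 0.19 [221. 130. 298. 198.] cen 260.1 160.1
hub 0.64 [224. 132. 299. 200.] cen 259.8 160.0
cap_eye 0.6 [242. 131. 282. 206.] cen 261.0 173.2
tcp [530.1  78.2 290.3] yaw 89.6
pred [252.33983394 177.75210462]
```

View pics/w2.png

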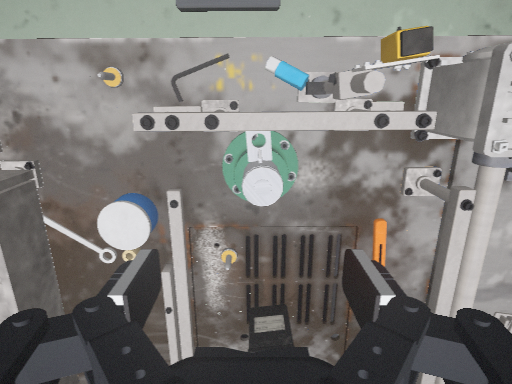

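The view shows the cap top disc near (263,186), its lug running up to the eye at (260,140), the rail beyond at row 120, and the peg at (113,77) with its pin visible. The other stud at (229,257) is a look-alike.

Run:
```python
from h import *
d=np.load("w2.npz");im=d["im"];p={k:d[k] for k in("fx","fy","cx","cy","eye","attitude")};p={k:(v if v.ndim else float(v)) for k,v in p.items()}
def circ(im,c,r0,r1,half=35):
    u,v=c;g=cv2.cvtColor(im,cv2.COLOR_RGB2GRAY)[v-half:v+half,u-half:u+half]
    g=cv2.resize(g,None,fx=4,fy=4,interpolation=cv2.INTER_CUBIC)
    h=cv2.HoughCircles(cv2.GaussianBlur(g,(0,0),2),cv2.HOUGH_GRADIENT,1,20,param1=80,param2=15,minRadius=int(r0*4),maxRadius=int(r1*4))
    return [] if h is None else [(round(a/4-.375+u-half,1),round(b/4-.375+v-half,1),round(r/4,1)) for a,b,r in h[0][:3]]
cw=circ(im,(263,186),18,24);ew=circ(im,(260,140),5,9,14);print("wrist cap",cw,"eye",ew)
t=cv2.cvtColor(cv2.imread("pics/top0.png"),cv2.COLOR_BGR2RGB);ct=circ(t,(176,195),8,12,20);print("top",ct)
if cw and ct: print("cap top",tri([ray("wrist",*cw[0][:2],p),ray("top",*ct[0][:2])]).round(1),at_z("wrist",*cw[0][:2],116,p).round(1))
for u,v in [e[:2] for e in ew]+[(260,140)]: print("eye",at_z("wrist",u,v,74,p).round(1),at_z("wrist",u,v,71,p).round(1))
d1=np.load("w1.npz") if 0 else None
print("peg foot w2",at_z("wrist",114,77,7,p).round(1),"tip",at_z("wrist",102,75,44,p).round(1))
```

```text
wrist cap [(np.float32(262.0), np.float32(185.5), np.float32(20.5))] eye [(np.float32(258.8), np.float32(140.2), np.float32(6.6))]
top [(np.float32(175.8), np.float32(195.0), np.float32(10.0))]
cap top [557.3  90.5 106.4] [555.3  91.  116. ]
eye [509.4  88.3  74. ] [509.8  88.4  71. ]
eye [509.1  89.8  74. ] [509.5  89.9  71. ]
peg foot w2 [ 431.7 -107.4    7. ] tip [ 431.1 -106.9   44. ]
```

Run:
```python
import cv2,numpy as np
im=cv2.imread("pics/w2.png")
a=cv2.resize(im[120:215,215:310],(600,600),interpolation=cv2.INTER_CUBIC)
b=cv2.resize(im[60:95,90:125],(200,200),interpolation=cv2.INTER_CUBIC)
c=np.zeros((600,800,3),np.uint8);c[:,:600]=a;c[:200,600:]=b
cv2.imwrite("pics/w2crop.png",c)
```

```text
(no output)
```

View pics/w2crop.png

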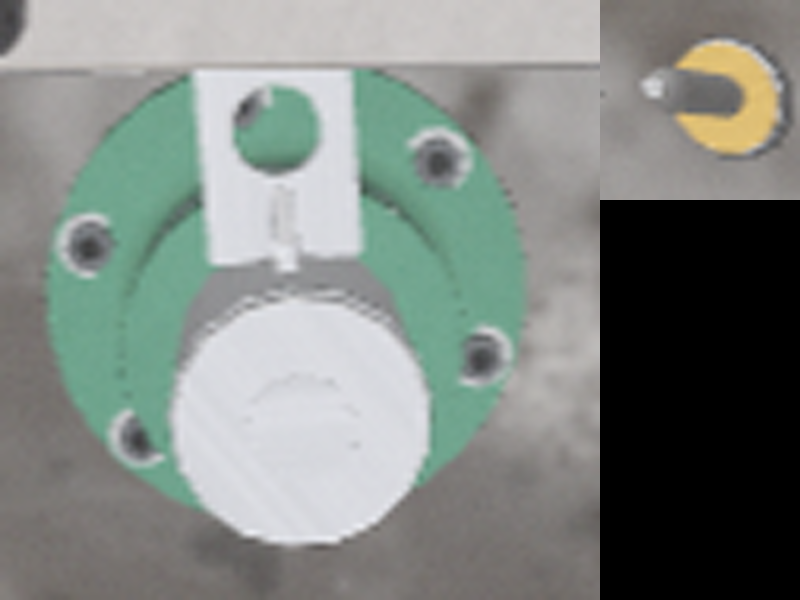

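Refined: the cap axis is at about (556,91) and the eye at (509.5,88), so cap yaw is about 184°. The peg is at about (431,-107). Descending to grip at about 40 mm up the cap.

```bash
python3 -m handwheel '[[1,35,7,13,0,0,0],[1,75,13,26,0,0,0],[1,115,13,26,0,0,0],[1,155,13,26,0,0,0],[1,185,13,26,0,0,0]]'
python3 -m handwheel '[[1,10,0,0,0,0,0],[1,20,0,0,0,0,0],[1,24,0,0,0,0,0],[0.6,24,0,0,0,0,0],[0.4,24,0,0,0,0,0]]' 40
python3 -m handwheel '[[0.2,0,0,0,0,0,0],[0.2,0,0,0,0,0,0],[0.2,0,0,0,0,0,0],[0.2,0,0,0,0,0,0],[0.2,0,0,0,0,0,0]]'
```

```text
t: 4.73
tcp_pos: [554.7, 91.9, 102.5]
tool_rot: [[-0.003, 0.004, 1.0], [0.0, 1.0, -0.004], [-1.0, 0.0, -0.003]]
force: [-0.4, -0.9, 0.2]
finger_gap: 85.2
t: 5.15
tcp_pos: [557.4, 91.8, 83.0]
tool_rot: [[0.003, 0.003, 1.0], [-0.0, 1.0, -0.003], [-1.0, -0.0, 0.003]]
force: [0.5, 0.0, 0.5]
finger_gap: 64.2
t: 5.57
tcp_pos: [557.5, 91.7, 83.6]
tool_rot: [[0.004, 0.003, 1.0], [-0.0, 1.0, -0.003], [-1.0, -0.0, 0.004]]
force: [-0.4, -0.2, 5.5]
finger_gap: 41.2
```

Run:
```python
from h import *
s,p,im,o=look("w3",["dust_cap"]);print(s["finger_gap"],s["force"])
sc=optics.camera("scene")[180:290,150:280]
c=np.zeros((384,512+288,3),np.uint8);c[:,:512]=im;c[:244,512:]=cv2.resize(sc,(288,244));save(c,"w3v.png")
```

```text
dust_cap 0.43 [205. 121. 301. 293.] cen 249.5 217.6
tcp [557.5  91.7  83.6] yaw 89.8
41.21221801888933 [-0.42750579 -0.24684993  5.51371006]
```

View pics/w3v.png

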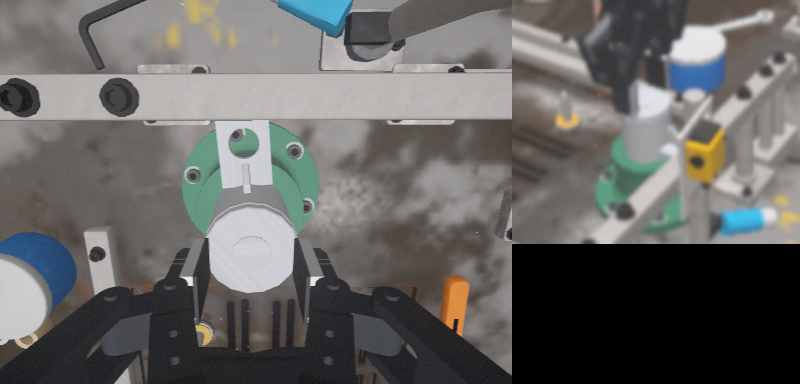

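Run:
```python
from h import *
print(proj("wrist",[557.5,91.7,102]),proj("wrist",[557.5,91.7,116]),proj("wrist",[557.5,91.7,83]))
for z in(112,116,120): print(at_z("wrist",251.5,248.5,z).round(1))
print("eye",at_z("wrist",244,143,74).round(1))
```

```text
[250.12486866 240.74695874] [250.03645852 253.49288812] [250.22466659 226.35927294]
[556.9  92.4 112. ]
[554.7  92.4 116. ]
[552.6  92.4 120. ]
eye [509.3  88.3  74. ]
```

The grasp is centred: the cap axis is within about 2 mm of the tool and the pads touch both sides. Lifting straight up.

```bash
python3 -m handwheel '[[0.2,-5,0,0,0,0,0],[0.2,-12,0,0,0,0,0],[0.2,-25,0,0,0,0,0],[0.2,-40,0,0,0,0,0],[0.2,-55,0,0,0,0,0]]' 40
python3 -m handwheel '[[0.2,-15,0,0,0,0,0],[0.2,-30,0,0,0,0,0],[0.2,-45,0,0,0,0,0],[0.2,-45,0,0,0,0,0],[0.2,-45,0,0,0,0,0]]'
python3 - <<'E'
from h import *
s,p,im,o=look("w4",["dust_cap","adjuster_nut"]);print(s["finger_gap"],s["force"])
E
```

```text
t: 6.13
tcp_pos: [556.0, 92.0, 137.5]
tool_rot: [[0.001, 0.003, 1.0], [0.0, 1.0, -0.003], [-1.0, 0.0, 0.001]]
force: [-0.7, 0.2, -0.3]
finger_gap: 41.2
t: 6.55
tcp_pos: [556.5, 92.0, 182.6]
tool_rot: [[0.003, 0.003, 1.0], [-0.0, 1.0, -0.003], [-1.0, -0.0, 0.003]]
force: [-0.3, 0.1, -0.9]
finger_gap: 41.5
dust_cap 0.81 [208. 116. 295. 297.] cen 249.2 214.9
tcp [556.5  92.  182.6] yaw 89.9
41.488454376406054 [-0.31289903  0.14755232 -0.94520195]
```

View pics/w4.png

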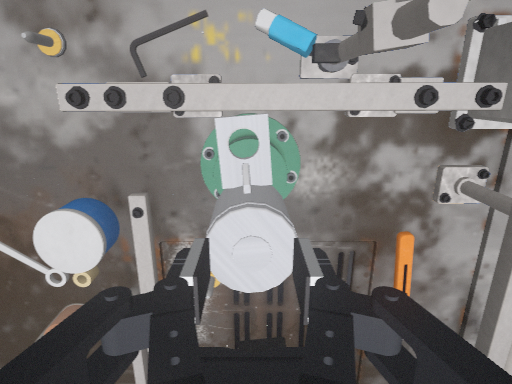

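The cap is held upright and clear of the spindle, with the eye at (244,143) as before the lift. Carrying it over to the peg while turning 94° clockwise.

```bash
python3 -m handwheel '[[0.2,0,-16,-8,5,0,0],[0.2,0,-36,-18,12,0,0],[0.2,0,-56,-28,19,0,0],[0.2,0,-76,-38,26,0,0],[0.2,0,-96,-48,33,0,0]]'
python3 - <<'E'
from h import *
s=arm.read_state();R=np.array(s["tool_rot"])
print("to:",R.T@(np.array([431,-158,182])-s["tcp_pos"]), np.degrees(np.arctan2(R[1,1],R[0,1])),s["finger_gap"])
E
```

```text
t: 7.12
tcp_pos: [506.4, -4.5, 180.3]
tool_rot: [[-0.002, 0.552, 0.834], [0.001, 0.834, -0.552], [-1.0, -0.001, -0.002]]
force: [-0.7, 0.5, 0.3]
finger_gap: 41.1
to: [  -1.62221885 -169.63794489   21.81495397] 56.52183083533399 41.12998880577855
```

```bash
python3 -m handwheel '[[0.2,-1,-20,3,7,0,0],[0.2,-1,-40,5,14,0,0],[0.2,-1,-60,8,21,0,0],[0.2,-1,-80,10,28,0,0],[0.2,-1,-100,13,35,0,0]]'
python3 - <<'E'
from h import *
s=arm.read_state();R=np.array(s["tool_rot"])
print("to:",R.T@(np.array([431,-158,182])-s["tcp_pos"]), np.degrees(np.arctan2(R[1,1],R[0,1])),s["finger_gap"])
E
```

```text
t: 7.53
tcp_pos: [462.5, -95.2, 181.4]
tool_rot: [[-0.002, 0.93, 0.366], [0.001, 0.366, -0.93], [-1.0, -0.002, -0.002]]
force: [-0.7, -0.6, -0.6]
finger_gap: 41.5
to: [ -0.55623763 -52.34238338  46.913124  ] 21.4990878286455 41.52046746041983
```

```bash
python3 -m handwheel '[[0.2,0,-13,12,6,0,0],[0.2,10,-26,23,13,0,0],[0.2,30,-40,36,20,0,0],[0.2,50,-52,47,25.6,0,0],[0.2,70,-52,47,25.6,0,0]]'
python3 -m handwheel '[[0.2,15,0,0,0,0,0],[0.2,15,0,0,0,0,0],[0.2,15,0,0,0,0,0],[0.2,15,0,0,0,0,0],[0.2,15,0,0,0,0,0]]'
python3 - <<'E'
from h import *
s,p,im,o=look("w5",["dust_cap","peg"]);print(s["finger_gap"],s["force"])
save(im,"w5.png")
E
cp pics/w5.png pics/w5b.png 2>/dev/null
```

```text
t: 7.95
tcp_pos: [432.2, -159.9, 111.2]
tool_rot: [[-0.0, 0.997, -0.071], [-0.001, -0.071, -0.997], [-1.0, -0.0, 0.001]]
force: [-0.2, -1.0, -0.8]
finger_gap: 41.3
t: 8.37
tcp_pos: [433.8, -157.9, 98.1]
tool_rot: [[0.001, 0.998, -0.065], [-0.001, -0.065, -0.998], [-1.0, 0.001, 0.001]]
force: [0.8, 0.1, -0.7]
finger_gap: 41.0
dust_cap 0.59 [207. 113. 298. 297.] cen 249.2 214.6
peg 0.85 [231. 131. 259. 148.] cen 242.7 138.4
tcp [ 433.8 -157.9   98.1] yaw -3.7
40.95441582679973 [ 0.83529949  0.09277422 -0.66278875]
```

View pics/w5.png

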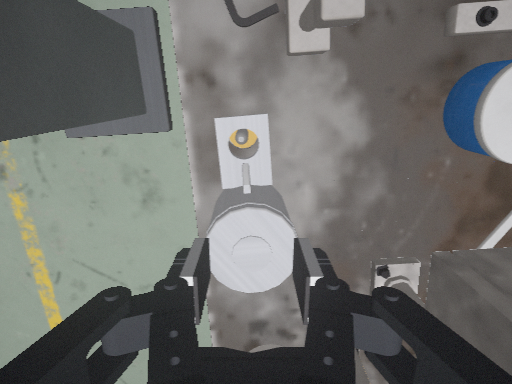

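Run:
```python
import cv2
im=cv2.imread("pics/w5.png");cv2.imwrite("pics/w5c.png",cv2.resize(im[110:170,210:280],(700,600),interpolation=cv2.INTER_CUBIC))
```

```text
(no output)
```

View pics/w5c.png

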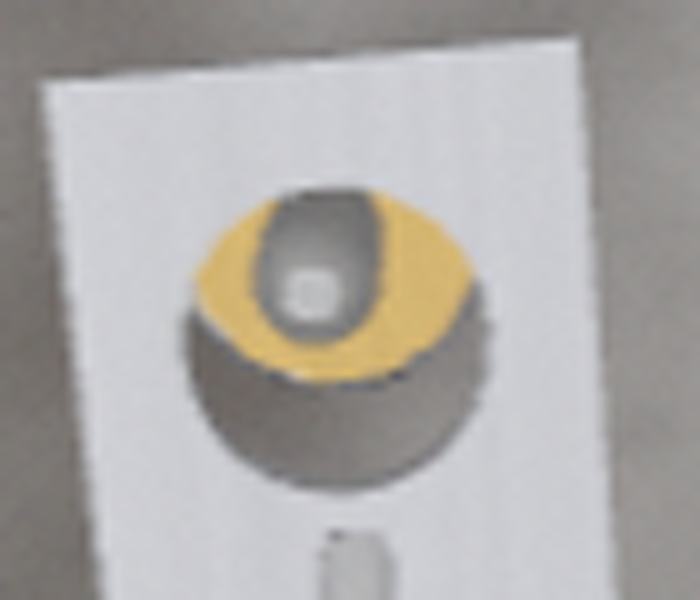

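Run:
```python
from h import *
d=np.load("w5.npz");p={k:(d[k] if d[k].ndim else float(d[k])) for k in("fx","fy","cx","cy","eye","attitude")}
e=at_z("wrist",243.6-.5,143.7-.5,88.4,p);t=at_z("wrist",240.8,139,44,p);f=at_z("wrist",243,147.5,7,p)
s=arm.read_state();R=np.array(s["tool_rot"])
print("eye",e.round(1),"tip",t.round(1),"foot edge",f.round(1),"-> foot centre y",f[1]+14)
print("eye-tcp tool",(R.T@(e-s["tcp_pos"])).round(1)); g=t-e;g[2]=0;print("shift tool",(R.T@g).round(1))
for r in finder.silhouettes("peg","wrist"):pass
w1=cv2.imread("pics/w1.png")
```

```text
eye [ 433.7 -107.7   88.4] tip [ 430.8 -111.2   44. ] foot edge [ 430.7 -123.3    7. ] -> foot centre y -109.3409237637668
eye-tcp tool [  9.8  -3.2 -50.1]
shift tool [-0.  -2.7  3.7]
```

```bash
python3 -m handwheel '[[0.2,5,-1,1,0,0,0],[0.2,12,-3,3,0,0,0],[0.2,20,-3,3,0,0,0],[0.2,27,-3,3,0,0,0],[0.2,28,-3,3,0,0,0]]'
python3 -m handwheel '[[0.2,0,0,0,0,0,0],[0.2,0,0,0,0,0,0],[0.2,0,0,0,0,0,0],[0.2,0,0,0,0,0,0],[0.2,0,0,0,0,0,0]]'
python3 - <<'E'
from h import *
s,p,im,o=look("w6",["peg"]);print(s["force"])
cv2.imwrite("pics/w6c.png",cv2.resize(cv2.imread("pics/w6.png") if 0 else cv2.cvtColor(im,cv2.COLOR_RGB2BGR)[110:170,210:280],(700,600),interpolation=cv2.INTER_CUBIC))
E
```

```text
t: 8.98
tcp_pos: [428.9, -160.0, 67.8]
tool_rot: [[-0.003, 0.998, -0.066], [0.002, -0.066, -0.998], [-1.0, -0.003, -0.002]]
force: [-0.6, 0.1, -0.8]
finger_gap: 41.4
t: 9.4
tcp_pos: [430.1, -160.6, 69.7]
tool_rot: [[0.001, 0.998, -0.065], [-0.0, -0.065, -0.998], [-1.0, 0.001, 0.0]]
force: [0.1, -0.1, -1.4]
finger_gap: 41.4
peg 0.91 [232. 131. 260. 148.] cen 244.4 139.5
tcp [ 430.1 -160.6   69.7] yaw -3.8
[ 0.08272182 -0.07884928 -1.44785895]
```

View pics/w6c.png

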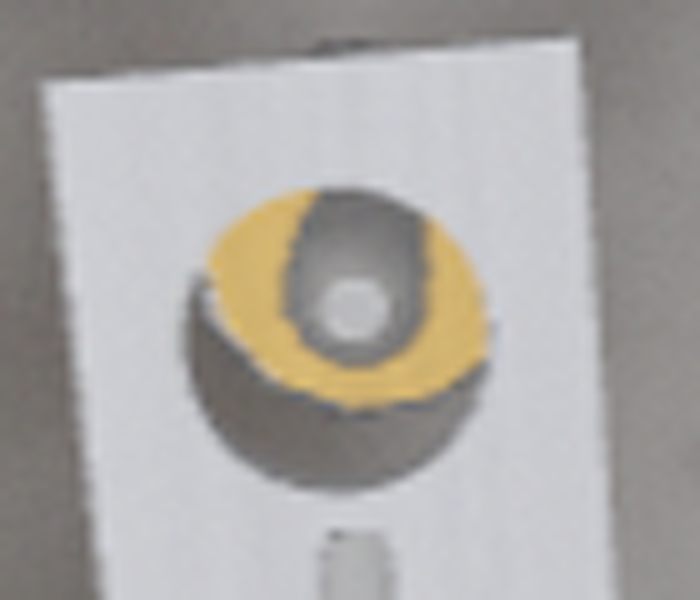

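Run:
```python
from h import *
d=np.load("w6.npz");p={k:(d[k] if d[k].ndim else float(d[k])) for k in("fx","fy","cx","cy","eye","attitude")}
e=at_z("wrist",243.1,143.2,60.1,p);t=at_z("wrist",244.8,140.3,44,p)
s=arm.read_state();R=np.array(s["tool_rot"])
g=t-e;g[2]=0;print(e,t,"shift tool",(R.T@g).round(1))
```

```text
[ 430.07862703 -110.38299825   60.1       ] [ 430.72481265 -111.0215003    44.        ] shift tool [0.  0.7 0.6]
```

Eye and peg agree within 1 mm (the tip shows inside the eye at crop (353,308)). Lowering onto the bench.

```bash
python3 -m handwheel '[[0.2,5,0.7,0.6,0,0,0],[0.2,15,0.7,0.6,0,0,0],[0.2,25,0.7,0.6,0,0,0],[0.2,35,0.7,0.6,0,0,0],[0.2,42,0.7,0.6,0,0,0]]'
python3 -m handwheel '[[0.2,1,0,0,0,0,0],[0.2,2,0,0,0,0,0],[0.2,3,0,0,0,0,0],[0.2,4,0,0,0,0,0],[0.2,4,0,0,0,0,0]]'
```

```text
t: 9.92
tcp_pos: [430.4, -161.1, 26.5]
tool_rot: [[-0.0, 0.998, -0.066], [0.0, -0.066, -0.998], [-1.0, -0.0, -0.0]]
force: [-0.6, 0.7, -0.9]
finger_gap: 41.3
t: 10.33
tcp_pos: [430.8, -161.4, 23.8]
tool_rot: [[0.001, 0.998, -0.065], [-0.001, -0.065, -0.998], [-1.0, 0.001, 0.001]]
force: [-0.5, 0.2, -0.3]
finger_gap: 41.5
```

```bash
python3 -m handwheel '[[0.3,0.5,0,0,0,0,0],[0.55,0.5,0,0,0,0,0],[0.8,0.5,0,0,0,0,0],[1,0.5,0,0,0,0,0],[1,0.5,0,0,0,0,0]]'
python3 -m handwheel '[[1,0,0,0,0,0,0],[1,-10,0,0,0,0,0],[1,-30,0,0,0,0,0],[1,-60,0,0,0,0,0],[1,-90,0,0,0,0,0]]'
python3 -m handwheel '[[1,-30,0,0,0,0,0],[1,-50,0,0,0,0,0],[1,-50,0,0,0,0,0],[1,-50,0,0,0,0,0],[1,-50,0,0,0,0,0]]'
python3 - <<'E'
from h import *
s,p,im,o=look("w7",["dust_cap","peg"]);print(s["force"])
sc=optics.camera("scene")[190:270,255:365]
c=np.zeros((384,800,3),np.uint8);c[:,:512]=im;c[:210,512:]=cv2.resize(sc,(288,210));save(c,"w7v.png")
E
```

```text
t: 10.75
tcp_pos: [430.6, -161.2, 22.9]
tool_rot: [[0.0, 0.998, -0.065], [-0.0, -0.065, -0.998], [-1.0, 0.0, 0.0]]
force: [0.3, -0.6, 0.6]
finger_gap: 80.9
t: 11.17
tcp_pos: [429.7, -160.6, 113.2]
tool_rot: [[-0.002, 0.998, -0.066], [0.002, -0.066, -0.998], [-1.0, -0.003, -0.002]]
force: [0.7, -1.0, 0.1]
finger_gap: 85.3
t: 11.58
tcp_pos: [429.8, -160.7, 162.2]
tool_rot: [[-0.001, 0.998, -0.066], [0.001, -0.066, -0.998], [-1.0, -0.001, -0.001]]
force: [-0.6, 0.1, -0.2]
finger_gap: 85.7
dust_cap 0.87 [226. 107. 278. 210.] cen 250.8 162.0
peg 0.48 [227. 108. 281. 206.] cen 250.6 162.1
tcp [ 429.8 -160.7  162.2] yaw -3.8
[-0.55182996  0.07698675 -0.23712822]
```

View pics/w7v.png

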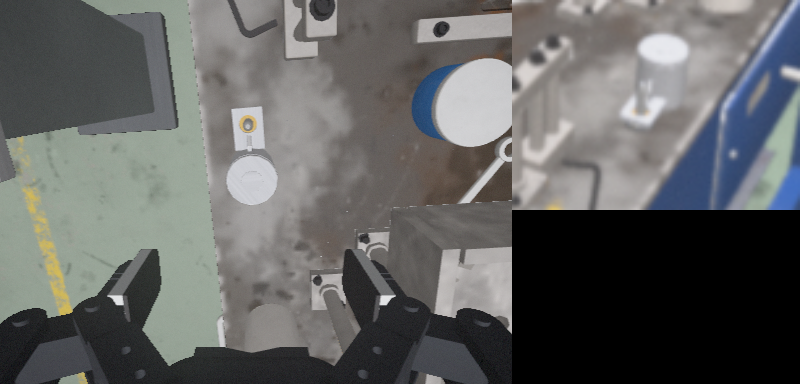

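The cap stands on the bench with the peg through its eye at (247,124), and the scene view confirms it is upright and released. Now to the nut, approaching at a yaw of about 150° so the clockwise stroke fits the last joint.

```bash
python3 -m handwheel '[[1,-20,4,-8,-7,0,0],[1,-40,11,-26,-14,0,0],[1,-45,19,-46,-21,0,0],[1,-45,27,-66,-28,0,0],[1,-45,36,-87,-35,0,0]]'
python3 - <<'E'
from h import *
d=np.load("w7.npz");p={k:(d[k] if d[k].ndim else float(d[k])) for k in("fx","fy","cx","cy","eye","attitude")}
print("cap axis",at_z("wrist",251.5,180,56,p).round(1),"eye",at_z("wrist",248,128,14,p).round(1),"tip",at_z("wrist",247.5,124,44,p).round(1))
s=arm.read_state();R=np.array(s["tool_rot"])
print("to:",R.T@(np.array([550,91,200])-s["tcp_pos"]), np.degrees(np.arctan2(R[1,1],R[0,1])))
E
```

```text
t: 12.2
tcp_pos: [472.3, -76.0, 207.6]
tool_rot: [[-0.001, 0.852, 0.523], [0.0, 0.523, -0.852], [-1.0, -0.0, -0.0]]
force: [0.4, 0.2, -0.9]
finger_gap: 85.7
cap axis [ 431.5 -158.7   56. ] eye [ 430.8 -115.8   14. ] tip [ 431.1 -109.2   44. ]
to: [   7.60926101  153.57041041 -101.73246409] 31.541823078060606
```

```bash
python3 -m handwheel '[[1,0,30,-20,-7,0,0],[1,0,60,-40,-14,0,0],[1,0,90,-60,-21,0,0],[1,0,120,-80,-28,0,0],[1,0,153,-101,-35,0,0]]'
python3 -m handwheel '[[1,0,0,0,-7,0,0],[1,0,0,0,-14,0,0],[1,0,0,0,-21,0,0],[1,0,0,0,-25,0,0],[1,0,0,0,-25,0,0]]'
python3 - <<'E'
from h import *
s,p,im,o=look("w8",["adjuster_nut","hub"])
R=np.array(s["tool_rot"])
save(cv2.resize(im[60:260,150:400],(750,600),interpolation=cv2.INTER_CUBIC),"w8c.png")
print(proj("wrist",[556,91,110],p),proj("wrist",[556,91,106],p),s["joints"])
E
```

```text
t: 12.62
tcp_pos: [550.2, 90.5, 206.7]
tool_rot: [[-0.003, 0.398, 0.918], [-0.0, 0.918, -0.398], [-1.0, -0.001, -0.002]]
force: [0.5, -0.2, 0.6]
finger_gap: 85.2
t: 13.03
tcp_pos: [550.0, 89.2, 206.6]
tool_rot: [[-0.003, -0.023, 1.0], [0.0, 1.0, 0.023], [-1.0, 0.0, -0.003]]
force: [-0.6, 0.8, -0.5]
finger_gap: 85.3
adjuster_nut 0.61 [236. 167. 271. 206.] cen 253.1 183.9
hub 0.75 [207. 117. 300. 212.] cen 252.7 164.4
tcp [550.   89.2 206.6] yaw 91.3
[252.38299574 189.51098025] [252.36421601 188.23518266] [-3.97089972e-02  4.32369865e-01  1.59777383e+00 -3.47218314e-05
  1.11405074e+00 -1.63368993e+00]
```

View pics/w8c.png

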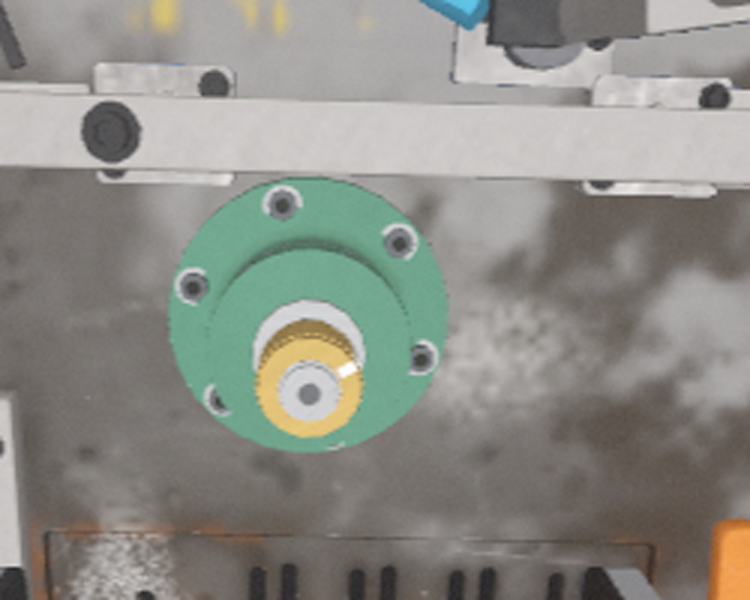

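The nut is uncovered: spindle tip at about (253,191) px, nut top at (254,189), and its white mark towards the upper right. This was picture 12, so the rest is numeric.

Run:
```python
from h import *
d=np.load("w8.npz");p={k:(d[k] if d[k].ndim else float(d[k])) for k in("fx","fy","cx","cy","eye","attitude")}
s=arm.read_state();R=np.array(s["tool_rot"])
for n,u,v,z in[("spindle",252.8,190.8,110),("nut",253.2,188.2,105),("flange",252.2,164.5,12)]: print(n,at_z("wrist",u,v,z,p).round(1))
w=np.load("w2.npz");p2={k:(w[k] if w[k].ndim else float(w[k])) for k in("fx","fy","cx","cy","eye","attitude")}
print(at_z("wrist",260,164.6,12,p2).round(1))
print((R.T@(np.array([556,91.5,120])-s["tcp_pos"])).round(1))
```

```text
spindle [557.2  91.4 110. ]
nut [556.2  91.8 105. ]
flange [554.5  91.2  12. ]
[553.6  91.6  12. ]
[87.2  2.4  5.9]
```

```bash
python3 -m handwheel '[[0.65,10,1,2,-7,0,0],[0.65,25,2,4,-14,0,0],[0.65,40,2.4,6,-21,0,0],[0.65,60,2.4,6,-28,0,0],[0.65,75,2.4,6,-35,0,0]]' 40
python3 -m handwheel '[[0.65,0,0,0,-7,0,0],[0.65,0,0,0,-14,0,0],[0.65,0,0,0,-19,0,0],[0.65,0,0,0,-19,0,0],[0.65,0,0,0,-19,0,0]]'
python3 - <<'E'
from h import *
s=arm.read_state();R=np.array(s["tool_rot"])
print(np.degrees(np.arctan2(R[1,1],R[0,1])),s["joints"],(R.T@(np.array([556,91.5,74])-s["tcp_pos"])).round(1),s["force"])
E
```

```text
t: 13.6
tcp_pos: [556.2, 91.4, 131.6]
tool_rot: [[-0.001, -0.595, 0.804], [0.0, 0.804, 0.595], [-1.0, 0.001, -0.001]]
force: [-0.1, 0.6, -0.4]
finger_gap: 55.2
t: 14.02
tcp_pos: [556.5, 91.4, 132.7]
tool_rot: [[-0.0, -0.82, 0.573], [0.0, 0.573, 0.82], [-1.0, 0.0, -0.0]]
force: [0.3, 0.5, 0.8]
finger_gap: 55.5
145.04903163445448 [-3.53645356e-02  5.37627737e-01  1.65494502e+00  3.84148874e-05
  9.49299268e-01 -2.56697010e+00] [58.7  0.5 -0.2] [0.26518411 0.47965128 0.76549694]
```

```bash
python3 -m handwheel '[[0.65,15,0.5,0,0,0,0],[0.65,30,0.5,0,0,0,0],[0.65,45,0.5,0,0,0,0],[0.65,58,0.5,0,0,0,0],[0.65,58,0.5,0,0,0,0]]' 40
python3 -m handwheel '[[0.4,0,0,0,0,0,0],[0.1,0,0,0,0,0,0],[0.1,0,0,0,0,0,0],[0.1,0,0,0,0,0,0],[0.1,0,0,0,0,0,0]]'
python3 -m handwheel '[[0.1,0,0,0,0,0,0],[0.1,0,0,0,0,0,0],[0.1,0,0,0,0,0,0],[0.1,0,0,0,0,0,0],[0.1,0,0,0,0,0,0]]'
python3 -c "
from plant import arm;s=arm.read_state();print(s['wrist_torque'],s['joint_efforts'])"
```

```text
t: 14.43
tcp_pos: [554.2, 91.7, 72.7]
tool_rot: [[-0.005, -0.82, 0.572], [0.0, 0.572, 0.82], [-1.0, 0.004, -0.003]]
force: [-0.7, -0.8, 0.0]
finger_gap: 55.7
t: 14.85
tcp_pos: [556.8, 92.0, 76.4]
tool_rot: [[0.002, -0.821, 0.57], [0.0, 0.57, 0.821], [-1.0, -0.002, 0.001]]
force: [-0.6, -0.0, 6.6]
finger_gap: 14.5
t: 15.27
tcp_pos: [556.8, 91.9, 76.4]
tool_rot: [[0.002, -0.821, 0.57], [0.0, 0.57, 0.821], [-1.0, -0.002, 0.001]]
force: [-1.2, 0.8, 5.3]
finger_gap: 14.9
[ 0.13176317  0.31409771 -0.01912269] [-3.46974526e-01 -3.92337477e+01 -1.13831529e+01 -1.18387858e-01
 -4.62177331e-01 -1.17047306e-02]
```

```bash
cat > m.py <<'E'
from h import *
s=arm.read_state();p=optics.camera_params("wrist");im=optics.camera("wrist").copy()
R=np.array(s["tool_rot"]);print("t",s["t"],"yaw",np.degrees(np.arctan2(R[1,1],R[0,1])).round(1),"tcp",np.round(s["tcp_pos"],1),"F",np.round(s["force"],1),"T",np.round(s["wrist_torque"],3),"gap",round(s["finger_gap"],1),"j6",round(s["joints"][5],3),"e6",round(s["joint_efforts"][5],3))
# white mark: bright pixels on nut top annulus, r 10..16 mm at z 105.5
pts=[]
for a in range(0,360,4):
    v=[]
    for r in (11.5,13,14.5):
        u=proj("wrist",[556.3+r*np.cos(np.radians(a)),91.6+r*np.sin(np.radians(a)),105.3],p);c=im[int(round(u[1])),int(round(u[0]))].astype(int);v.append(c[2])
    pts.append(int(np.median(v)))
pts=np.array(pts);i=np.argsort(-pts)[:6];print("blue bright at world deg",(i*4).tolist(),pts[i].tolist(),"median",np.median(pts))
E
python3 m.py; python3 -m handwheel '[[0.1,0,0,0,4,0,0],[0.1,0,0,0,9,0,0],[0.1,0,0,0,14,0,0],[0.1,0.1,0,0,19,0,0],[0.1,0.2,0,0,24,0,0]]'; python3 m.py
```

```text
t 15.2667 yaw 145.2 tcp [556.8  91.9  76.4] F [-1.2  0.8  5.3] T [ 0.132  0.314 -0.019] gap 14.9 j6 -2.569 e6 -0.012
blue bright at world deg [172, 304, 156, 144, 312, 300] [137, 137, 136, 136, 136, 136] median 118.0
t: 15.73
tcp_pos: [557.2, 91.5, 76.4]
tool_rot: [[0.003, -0.515, 0.857], [-0.001, 0.857, 0.515], [-1.0, -0.002, 0.002]]
force: [-0.9, -1.4, 7.5]
finger_gap: 14.0
t 15.7333 yaw 121.0 tcp [557.2  91.5  76.4] F [-0.9 -1.4  7.5] T [-0.137  0.217  0.139] gap 14.0 j6 -2.146 e6 -0.568
blue bright at world deg [140, 120, 124, 288, 144, 136] [134, 133, 133, 133, 132, 132] median 114.0
```

```bash
cat > k.py <<'E'
from h import *
import sys
def show(im,p,tag):
    # unwrap: rows r=9..16, cols angle 10deg; print char by class
    print(tag)
    for r in (8,11,12.5,14,15.2,17,19):
        l=""
        for a in range(0,360,6):
            u=proj("wrist",[556.2+r*np.cos(np.radians(a)),91.6+r*np.sin(np.radians(a)),105.],p)
            c=im[int(round(u[1])),int(round(u[0]))].astype(int)
            l+= "W" if c.min()>165 else "y" if c[0]-c[2]>50 else "g" if c[1]-c[0]>25 else "k" if c.max()<90 else "-"
        print("%5.1f"%r,l)
L=lambda n:(lambda d:(d["im"],{k:(d[k] if d[k].ndim else float(d[k])) for k in("fx","fy","cx","cy","eye","attitude")}))(np.load(n))
if len(sys.argv)>1: show(*L("w8.npz"),"w8")
s,p,im,o=look("wk",["adjuster_nut"]);show(im,p,"now")
E
python3 k.py 1
```

```text
w8
  8.0 WWWWWWWWWWWWWWWWWWWWWWWWWWy-WWWWW--WWWWWWWWWWWWWWWWWWWWWWWWW
 11.0 WyWWyyyyyyyyyyyyyyWWWyyyyyyyyyyyyyyyyyyyyyyyyyyyyyyyyyWWWWWW
 12.5 yyyyyyyyyyyyyyyyyyWWWyyyyyyyyyyyyyyyyyyyyyyyyyyyyyyyyyyyyyyy
 14.0 yyyyyyyyyyyyyyyyyyyWWyyyyyyyyyyyyyyyyyyyyyyyyyyyyyyyyyyyyyyy
 15.2 yyyyyyyyyyyyyyyyyyyy--yyyyyyyyyyyyyyyyyyyyyyyyyyyyyyyyyyyyyy
 17.0 gg-ggggggggggggggggWWW-yyyyyyyyyyyyyyyyyy-W-gggyggg-gg-ggg-g
 19.0 gggggggggggggggggggggWWWW--yyyyyyyyy--WWWWgggggggggggggggggg
adjuster_nut 0.89 [220. 201. 286. 276.] cen 251.7 227.5
tcp [557.3  91.5  76.4] yaw 120.8
now
  8.0 WWWWWWWWWWWWWWW-kkkkkkkkkkk--W-WWWW---WWWWWWW---WWWWWWWWWWWW
 11.0 WWWWWWWWWyyykkkk-----------yyyyyyyyyyyyyyyyy-kk-----kkkkk-WW
 12.5 yyyyyyyyyyykkkk-----------yyyyyyyyyyyyyyyyyyy----------kkkky
 14.0 yyyyyyyyyykkk-------------yyyyyyyyyyyyyyyyyyyy----------kkky
 15.2 yyyyyyyyyykkk------kkk-yyyyyyyyyyyyyyyyyyyyyyy-----------kkk
 17.0 k--------kkk------kkkggggggyyyyyyyyyyyyyyyyyyyyyygkk------kk
 19.0 k--------k-W----kkkkkggggggg-yyyyyyyyyyyyyyyggggggkkkk------
```

```bash
python3 -m handwheel '[[0.1,0,0,0,5,0,0],[0.1,0.1,0,0,11,0,0],[0.1,0.1,0,0,17,0,0],[0.1,0.2,0,0,24,0,0],[0.1,0.2,0,0,30,0,0]]'; python3 m.py|head -1; python3 -m handwheel '[[0.1,0,0,0,5,0,0],[0.1,0.1,0,0,11,0,0],[0.1,0.1,0,0,17,0,0],[0.1,0.2,0,0,24,0,0],[0.1,0.2,0,0,30,0,0]]'; python3 m.py|head -1; python3 k.py
```

```text
t: 16.3
tcp_pos: [561.8, 90.8, 76.5]
tool_rot: [[0.012, -0.017, 1.0], [-0.002, 1.0, 0.017], [-1.0, -0.002, 0.012]]
force: [5.3, -3.3, -0.2]
finger_gap: 14.4
t 16.3 yaw 91.0 tcp [561.8  90.8  76.5] F [ 5.3 -3.3 -0.2] T [-0.537 -0.948  0.261] gap 14.4 j6 -1.621 e6 -0.549
t: 16.77
tcp_pos: [565.0, 86.2, 76.6]
tool_rot: [[0.018, 0.482, 0.876], [-0.01, 0.876, -0.482], [-1.0, 0.0, 0.02]]
force: [8.5, -17.3, -2.0]
finger_gap: 13.6
t 16.7667 yaw 61.2 tcp [565.   86.2  76.6] F [  8.5 -17.3  -2. ] T [-3.089 -1.424  0.303] gap 13.6 j6 -1.098 e6 -0.426
adjuster_nut 0.68 [182. 107. 323. 261.] cen 251.0 177.8
adjuster_nut 0.65 [219. 189. 286. 262.] cen 251.3 216.4
tcp [565.   86.1  76.6] yaw 61.0
now
  8.0 WWWWWW--WWW--WWWWWW-WWWWWWWWWW-WW-WWWWWWWWWkkk-WWWWWWWWWWWWW
 11.0 WWWkk----yyyyyyyyyWWWWyyyyyyyyyyyyyyyyyyyy-----kk-WWWWWWWWWW
 12.5 yykk-----yyyyyyyyyWWWWyyyyyyyyyyyyyyyyyyyy------kkkyyyyyyyyy
 14.0 ykk-------yyyyyyyyyWWyyyyyyyyyyyyyyyyyyyyyyy-----kkyyyyyyyyy
 15.2 kk------yyyyyyyyyyyyyyyyyyyyyyyyyyyyyyyyyyyyy-----kyyyyyyyyy
 17.0 kk----kgggggggg-yyy---yyyyyyyyyyyyyggggggggg-k----kk--------
 19.0 k----kk--ggggggggWyy--yyyyyyyyyy-Wggggggggg-kkk----kk------k
```

Run:
```python
from h import *
s=arm.read_state();R=np.array(s["tool_rot"]);t=np.array(s["tcp_pos"]);p=optics.camera_params("wrist");e=R.T@(np.array(p["eye"])-t);A=R.T@np.array(p["attitude"])
print("cam in tool",e.round(1),"\n",A.round(3))
q=dict(p,eye=e,attitude=A)
for x in(-13,-24,-35,-50):
    print(x,[proj("w",[x,42.5,z],q).round().tolist() for z in(-11,0,11)])
s=arm.read_state();im=optics.camera("wrist");save(im,"w9.png")
for l in("hub",):pass
# pad extents by dark mask, in columns/rows
g=cv2.cvtColor(im,cv2.COLOR_RGB2GRAY)
for r in range(190,330,6): print(r,"".join("#" if v<60 else "+" if v<110 else "." if v<190 else "W" for v in g[r,150:350:4]))
```

```text
cam in tool [-171.6    1.   -75.7] 
 [[-0.001 -0.3    0.954]
 [ 1.    -0.     0.   ]
 [ 0.     0.954  0.3  ]]
-13 [[327.0, 218.0], [326.0, 237.0], [324.0, 255.0]]
-24 [[332.0, 227.0], [331.0, 246.0], [329.0, 265.0]]
-35 [[338.0, 236.0], [336.0, 257.0], [334.0, 276.0]]
-50 [[347.0, 251.0], [345.0, 273.0], [343.0, 295.0]]
190 ...................WWW++....+WWW..................
196 ..........++......WWW..........WW.................
202 ..................W........W....W.................
208 ..................W...WWWWWWW.W...................
214 ....................WWWWWWWWWWW...................
220 ...................WWWW..WW.WWWW.................+
226 ..................WWW..WWWWW..WWW................+
232 ..................WWW.WWWWWWWWWWW............+.+++
238 ..................W..+.W....W+...............+....
244 +++..................+.W...WW+....+...............
250 +.+............###...+.WWWWWW#+..+##++++....+++..+
256 +++...........++++...#.WWWWWW#+...++++++...+++++++
262 +++++.+++.....++++...#+......##...++++++++++++++++
268 +++++++..+....###+...#+....+.##...####++++++++++++
274 .++++++++....+###+WW.++.....+#+WWW####++++++++###+
280 .+++++++++++########W++++++++#+W########+++++++##+
286 ######+++++####+####+++++++++#+####++####+++++####
292 ##+#################++.++++++#+#################+#
298 ####################++...++++++###################
304 ###++###############++..+..++++###############+++#
310 #++++################+.....++++###############++++
316 ++++++++############++........+############+++++++
322 #+++++++############.....++...++############++++++
328 +++++++#####++#####+.....+.W.+..######++####++++++
```

Run:
```python
from h import *
for z in(83,100,110,120): print(z,[proj("scene",[557.5,91.7+y,z]).round(1).tolist() for y in(24,37,-24)],"axis",proj("scene",[556,91.5,z]).round(1))
im=optics.camera("scene");g=cv2.cvtColor(im,cv2.COLOR_RGB2GRAY)
s=arm.read_state();t=np.array(s["tcp_pos"]);print("now",[(z,proj("scene",[t[0],t[1],z]).round(1).tolist()) for z in(76,92,105,115)])
for r in range(205,262,2): print(r,"".join("#" if v<60 else "+" if v<100 else "." if v<170 else "W" for v in g[r,180:240]))
```

```text
83 [[202.4, 243.9], [198.6, 247.3], [215.8, 231.7]] axis [209.9 237.8]
100 [[201.8, 237.2], [197.9, 240.7], [215.4, 225.3]] axis [209.4 231.3]
110 [[201.4, 233.3], [197.5, 236.7], [215.1, 221.4]] axis [209.1 227.4]
120 [[201.0, 229.3], [197.1, 232.7], [214.8, 217.5]] axis [208.7 223.4]
now [(76, [208.1, 237.8]), (92, [207.6, 231.8]), (105, [207.2, 226.7]), (115, [206.8, 222.8])]
205 .+++##++++..WW..+#######+#+++++++###+#+#+++++.WWWWWWWWWWWWWW
207 WW..++##++++..+++++#####++++++++###+###+++....WWWWWWWWWWWWW.
209 WWWW..+++####+++++++####+++++++###+++++++++.................
211 WWWWWWW.++####+#++######+++++#+++..++++++++++++.............
213 ....WWWW..++++++####+++#+++++##+....+++++++++++.+...........
215 ............+++++++##+++..++++##+...+++++++++++++++.++.+...+
217 ..................+##++......+##+...++++++++++++++++.++.++++
219 +++++++..........++##++......+##++..++....++++++........++++
221 ++++++++++++.....++##++......++#+...+.WWWW...++..WWWWWWW..++
223 ...++.+++++++++++++++++.......++++....WWWWW.++..WWWWWWWWW...
225 ............++++++++++++.....W........WWWWW..+....WWWWW..WWW
227
[... 466 characters left out ...]
+++++++.....................WW.....WWW..++++++++++
243 ++++++++++++++++.......WW..........++.WWW............++++++.
245 +++++++.++++++.........WW..+++++++++..WW.........WWWWWWW...W
247 +++++++++++++..........WWWW........WWWW.................WWW.
249 +++++++++++...............WWWWWWWWWWW......WW...............
251 +++++++++................................WWWWW....++++++....
253 ++++++++++...++........................WWWWWWW.....+###++...
255 ++++.+++++++.....++..................WWWWWWWWW......++++....
257 ..................+++++.............WWWWWWWWWW..............
259 .............++..++++++++++++++...WWWWWWWWWWW...............
261 .................+++++++++++...WWWWWWWWWWWW.................
```

The mark did not turn: it still sits at about 117°. Scene and wrist pixels both put the real fingertips about 30 mm above the nominal TCP, so the jaws caught only the spindle end. I'll release, re-centre, return to 145° and grip about 25 mm lower.

```bash
python3 -m handwheel '[[0.3,0,0,0,0,0,0],[0.65,0,0,0,0,0,0],[0.65,-10,0,0,0,0,0],[0.65,-30,0,0,0,0,0],[0.65,-40,0,0,0,0,0]]' 40
python3 -m handwheel '[[0.65,0,0,0,-7,0,0],[0.65,0,0,0,-14,0,0],[0.65,0,0,0,-21,0,0],[0.65,0,0,0,-28,0,0],[0.65,0,0,0,-35,0,0]]'
python3 -m handwheel '[[0.65,0,0,0,-7,0,0],[0.65,0,0,0,-14,0,0],[0.65,0,0,0,-21,0,0],[0.65,0,0,0,-28,0,0],[0.65,0,0,0,-35,0,0]]'
python3 -m handwheel '[[0.65,0,0,0,-7,0,0],[0.65,0,0,0,-13,0,0],[0.65,0,0,0,-13,0,0],[0.65,0,0,0,-13,0,0],[0.65,0,0,0,-13,0,0]]'
python3 - <<'E'
from h import *
s=arm.read_state();R=np.array(s["tool_rot"]);im=optics.camera("wrist")
print(np.degrees(np.arctan2(R[1,1],R[0,1])),s["joints"][5],(R.T@(np.array([556,91.5,52])-s["tcp_pos"])).round(1),s["force"],s["wrist_torque"])
g=cv2.cvtColor(im,cv2.COLOR_RGB2GRAY)
for r in range(190,330,6): print(r,"".join("#" if v<60 else "+" if v<110 else "." if v<190 else "W" for v in g[r,150:350:4]))
E
```

```text
t: 17.43
tcp_pos: [556.1, 92.4, 116.1]
tool_rot: [[0.001, 0.481, 0.877], [0.0, 0.877, -0.481], [-1.0, 0.001, 0.001]]
force: [0.9, 0.7, -0.0]
finger_gap: 55.5
t: 17.85
tcp_pos: [555.8, 92.4, 115.0]
tool_rot: [[0.0, -0.115, 0.993], [0.0, 0.993, 0.115], [-1.0, 0.0, 0.0]]
force: [0.4, 1.0, 0.3]
finger_gap: 55.4
t: 18.27
tcp_pos: [555.8, 92.4, 114.9]
tool_rot: [[0.0, -0.664, 0.748], [0.0, 0.748, 0.664], [-1.0, 0.0, 0.0]]
force: [0.4, -0.2, 1.3]
finger_gap: 55.4
t: 18.68
tcp_pos: [556.0, 92.1, 114.6]
tool_rot: [[0.0, -0.81, 0.586], [0.0, 0.586, 0.81], [-1.0, -0.0, 0.0]]
force: [0.5, 0.3, 0.5]
finger_gap: 55.9
144.13414699285164 -2.549852649620264 [62.6 -0.3 -0.5] [0.52947573 0.31428553 0.50000572] [-0.02029589 -0.04317241  0.02710312]
190 ++++++..............WW.......WW.......+..++.......
196 +++++...++.........W...........W.......W..........
202 +++++++.+++........W...WWWWWW..W..................
208 +++++++..++.........WWWW.W.WWWW...................
214 ++++++++++++........WWWWWWWWWWW...................
220 +++++++++++...+....WW.WWW..WW.WW..................
226 ++++++++++...+......WWWW...
[... 258 characters left out ...]
##...+.+......................###...###.
262 +++++...####.....++.....................###+...+++
268 +###...#####.....+++...+++..............####+...##
274 ###....#####......+++..+++..............#####...##
280 ##+WWW+#####.......+..+++++...++++......#####.WWW#
286 ####.W+####++........+++++.++++++++++...####+WW###
292 +#####+######++...+...+++++++.+++++++....###+#####
298 ######+#####++##+..+..++++++++.++++++++++###+#####
304 ######++##++###+++.+++++++++++++++++++++++##+#####
310 #######+####++++++++++++++++++++++++++++..##+#####
316 #######+##++++++++++.++++++++++++++++++++..#######
322 #########+++++++++#++++++++++++++++++++++..#######
328 ########+++++++##++++#+++++++++++++++++++++#######
```

```bash
python3 -m handwheel '[[0.65,15,-0.3,-0.5,0,0,0],[0.65,30,-0.3,-0.5,0,0,0],[0.65,42,-0.3,-0.5,0,0,0],[0.65,53,-0.3,-0.5,0,0,0],[0.65,60,-0.3,-0.5,0,0,0]]' 40
python3 -m handwheel '[[0.65,1,0,0,0,0,0],[0.4,2,0,0,0,0,0],[0.1,2,0,0,0,0,0],[0.1,2,0,0,0,0,0],[0.1,2,0,0,0,0,0]]'
python3 -m handwheel '[[0.1,0,0,0,0,0,0],[0.1,0,0,0,0,0,0],[0.1,0,0,0,0,0,0],[0.1,0,0,0,0,0,0],[0.1,0,0,0,0,0,0]]'
python3 m.py|head -1; python3 k.py
```

```text
t: 19.15
tcp_pos: [555.5, 91.2, 53.2]
tool_rot: [[-0.001, -0.811, 0.585], [0.0, 0.585, 0.811], [-1.0, 0.001, -0.001]]
force: [0.2, 0.3, 0.5]
finger_gap: 55.7
t: 19.57
tcp_pos: [556.3, 91.3, 52.8]
tool_rot: [[0.001, -0.811, 0.584], [0.0, 0.584, 0.811], [-1.0, -0.001, 0.001]]
force: [-0.3, -0.3, 0.2]
finger_gap: 30.4
t: 19.98
tcp_pos: [556.3, 91.3, 52.7]
tool_rot: [[0.001, -0.811, 0.584], [0.0, 0.584, 0.811], [-1.0, -0.0, 0.0]]
force: [-0.4, -0.0, 3.7]
finger_gap: 31.1
t 19.9833 yaw 144.2 tcp [556.3  91.3  52.7] F [-0.4 -0.   3.7] T [0.11  0.139 0.011] gap 31.1 j6 -2.553 e6 -0.008
adjuster_nut 0.61 [218. 222. 287. 306.] cen 251.6 258.3
tcp [556.3  91.3  52.7] yaw 144.2
now
  8.0 WWWWWWWWWWWWWWWWWWWWWW-WWWWWW-WWWWWW-W---WWWWWWW----WWWWWWWW
 11.0 WWWWWWWWWWWWWyyyyyWWWyyyyyyyyyyyyyyyyyyyyyyyyyyyyyyyyyy-W-WW
 12.5 yyyyyWyyW-yyyyyyyyyWWyyyyyyyyyyyyyyyyyyyyyyyyyyyyyyyyyyyyyyy
 14.0 yyyyyyyyyyyyyyyyyyyWWyyyyyyyyyyyyyyyyyyyyyyyyyyyyyyyyyyyyyyy
 15.2 yyyyyyyyyyyyy------WW-kkkkkk-yyyyyyyyyyyyyyyyyyyyyyyyyyyyyyy
 17.0 -------------------kkkk--kkkkkkyyyyyyyyyyyyyyyyyyyykkkkkkkk-
 19.0 ------------------kk-k-WW-----kkkyyyyyyyyyyyyyyy-kkkkk--kkkk
```

Now the gap is 31 mm, which is properly on the nut, and the mark is visible at about 117°. Turning clockwise.

```bash
python3 -m handwheel '[[0.1,0,0,0,5,0,0],[0.1,0.1,0,0,11,0,0],[0.1,0.1,0,0,17,0,0],[0.1,0.2,0,0,24,0,0],[0.1,0.2,0,0,30,0,0]]'; python3 m.py|head -1;python3 k.py|sed -n '/now/,$p'|sed -n '4,6p'; python3 -m handwheel '[[0.1,0,0,0,6,0,0],[0.1,0.1,0,0,13,0,0],[0.1,0.1,0,0,20,0,0],[0.1,0.2,0,0,27,0,0],[0.1,0.3,0,0,34,0,0]]'; python3 m.py|head -1; python3 k.py|sed -n '/now/,$p'|sed -n '4,6p'
```

```text
t: 20.55
tcp_pos: [556.6, 91.0, 52.5]
tool_rot: [[0.001, -0.406, 0.914], [-0.0, 0.914, 0.406], [-1.0, -0.001, 0.001]]
force: [-0.4, -0.7, 4.8]
finger_gap: 30.6
t 20.55 yaw 113.9 tcp [556.6  91.   52.5] F [-0.4 -0.7  4.8] T [-0.011  0.114  0.041] gap 30.6 j6 -2.024 e6 -0.677
 12.5 y-WWWyyyyyyyyWWWyyyyyyyyyyyyyyyyyyyyyyyyyyyyyyyyyyyyyyyyyyyy
 14.0 yyyyyyyyyyyyyyWWyyyyyyyyyyyyyyyyyyyyyyyyyyyyyyyyyyyyyyyyyyyy
 15.2 yyyyyyyyyyyyy-WWkkkkkkkyyyyyyyyyyyyyyyyyyyyyyyyyyyyyyyyyyyyy
t: 21.12
tcp_pos: [556.7, 90.7, 52.3]
tool_rot: [[0.001, 0.172, 0.985], [-0.001, 0.985, -0.172], [-1.0, -0.001, 0.001]]
force: [-0.7, -1.1, 6.4]
finger_gap: 31.3
t 21.1167 yaw 80.1 tcp [556.7  90.7  52.3] F [-0.7 -1.1  6.4] T [-0.312  0.142  0.057] gap 31.3 j6 -1.433 e6 -0.893
 12.5 W--yyyyyWWWyyyyyyyyyyyyyyyyyyyyyyyyyyyyyyyyyyyyyyyyyyyyWWWWW
 14.0 yyyyyyyyWW-yyyyyyyyyyyyyyyyyyyyyyyyyyyyyyyyyyyyyyyyyyyyyyyyy
 15.2 yyyyyyy-WWyyyyyyyyyyyyyyyyyyyyyyyyyyyyyyyyyyyyyyyyyyyyyyyyyy
```

```bash
python3 -m handwheel '[[0.1,0,0,0,6,0,0],[0.1,0.1,0,0,13,0,0],[0.1,0.1,0,0,20,0,0],[0.1,0.2,0,0,27,0,0],[0.1,0.3,0,0,34,0,0]]'; python3 m.py|head -1;python3 k.py|sed -n '/now/,$p'|sed -n '4,6p'; python3 -m handwheel '[[0.1,0,0,0,5,0,0],[0.1,0.1,0,0,10,0,0],[0.1,0.1,0,0,15,0,0],[0.1,0.2,0,0,20,0,0],[0.1,0.2,0,0,20,0,0]]'; python3 m.py|head -1; python3 k.py|sed -n '/now/,$p'|sed -n '4,6p'
```

```text
t: 21.68
tcp_pos: [556.4, 90.3, 52.0]
tool_rot: [[0.001, 0.693, 0.721], [-0.001, 0.721, -0.693], [-1.0, -0.001, 0.002]]
force: [-1.3, -2.5, 7.1]
finger_gap: 30.4
t 21.6833 yaw 46.1 tcp [556.4  90.3  52. ] F [-1.3 -2.5  7.1] T [-0.487  0.22   0.048] gap 30.4 j6 -0.84 e6 -0.892
 12.5 yyyWWyyyyyyyyyyyyyyyyyyyyyyyyyyyyyyyyyyyyyyyyyyyyyyWWWWW-Wyy
 14.0 yyyWWyyyyyyyyyyyyyyyyyyyyyyyyyyyyyyyyyyyyyyyyyyyyyyyyyyyyyyy
 15.2 yyyWWyyyyyyyyyyyyyyyyyyyyyyyyyyyyyy-kkkkkkyyy-yyy-yyyyyyyyyy
t: 22.25
tcp_pos: [556.3, 90.2, 51.9]
tool_rot: [[0.0, 0.897, 0.443], [-0.002, 0.443, -0.897], [-1.0, -0.0, 0.002]]
force: [-0.5, -3.0, 6.4]
finger_gap: 30.9
t 22.25 yaw 26.3 tcp [556.3  90.2  51.9] F [-0.5 -3.   6.4] T [-0.499  0.274 -0.087] gap 30.9 j6 -0.494 e6 0.365
 12.5 WWyyyyyyyyyyyyyyyyyyyyyyyyyyyyyyyyyyyyyyyyyyyyyyyWWWWWWyyyyy
 14.0 WWyyyyyyyyyyyyyyyyyyyyyyyyyyyyyyyyyyyyyyyyyyyyyyyyyyyyyyyyyy
 15.2 WWyyyyyyyyyyyyyyyyyyyyyyyyyyyyykkkkkkkk--------yyyyyyyyyyyyy
```

```bash
for i in 1 2; do python3 -m handwheel '[[0.1,0,0,0,3,0,0],[0.1,0,0,0,6,0,0],[0.1,0,0,0,9,0,0],[0.1,0.1,0,0,12,0,0],[0.1,0.1,0,0,15,0,0]]' >/dev/null; python3 m.py|head -1;python3 k.py|sed -n '/now/,$p'|sed -n '4,6p';done
```

```text
t 22.8167 yaw 11.5 tcp [555.9  91.   51.7] F [-2.3  3.1  6.5] T [0.711 0.342 0.693] gap 30.9 j6 -0.235 e6 0.382
 12.5 WyyyyyyyyyyyyyyyyyyyyyyyyyyyyyyyyyyyyyyyyyyyyyyyyWyyyyyyyyyW
 14.0 WyyyyyyyyyyyyyyyyyyyyyyyyyyyyyyyyyyyyyyyyyyyyyyyyyyyyyyyyyyW
 15.2 Wyyyyyyyyyyyyyyyyyyyyyyyyyyykkkkkkkkk----------y-y-yyyyyyyyW
t 23.3833 yaw -3.5 tcp [556.   91.6  51.6] F [-0.9  2.2  6.9] T [0.272 0.275 0.76 ] gap 30.9 j6 0.027 e6 0.24
 12.5 WyyyyyyyyyyyyyyyyyyyyyyyyyyyyyyyyyyyyyyyyyyyyyyyyyyyyyyyyyyW
 14.0 Wyyyyyyyyyyyyyyyyyyyyyyyyyyyyyyyyyy-yyyyyyyyyyyyyyyyyyyyyyyW
 15.2 Wyyyyyyyyyyyyyyyyyyyyyyyyykkkkkkkk----------------yyyyyyyyyW
```

Bottomed out: torque jumped to about 0.7 N m, and the mark stopped at about -3° while the jaws slipped on. Backing off 90°.

```bash
cat > f.py <<'E'
from h import *
p=optics.camera_params("wrist");im=optics.camera("wrist");w=[]
for a in range(-60,180,1):
    v=[]
    for r in(12,13,14):
        u=proj("wrist",[556.2+r*np.cos(np.radians(a)),91.6+r*np.sin(np.radians(a)),104.5],p);c=cv2.getRectSubPix(im,(1,1),(float(u[0]),float(u[1])))[0,0].astype(int);v.append(c.min())
    if np.median(v)>165:w.append(a)
print("mark",w[:1],w[-1:],np.mean(w) if w else None)
E
python3 f.py
for i in 1 2 3; do :; done
python3 -m handwheel '[[0.1,0,0,0,-6,0,0],[0.1,0,0,0,-12,0,0],[0.1,-0.1,0,0,-18,0,0],[0.1,-0.1,0,0,-24,0,0],[0.1,-0.2,0,0,-30,0,0]]'>/dev/null; python3 f.py
python3 -m handwheel '[[0.1,0,0,0,-6,0,0],[0.1,0,0,0,-12,0,0],[0.1,-0.1,0,0,-18,0,0],[0.1,-0.1,0,0,-24,0,0],[0.1,-0.2,0,0,-30,0,0]]'>/dev/null; python3 f.py
python3 -m handwheel '[[0.1,0,0,0,-6,0,0],[0.1,0,0,0,-12,0,0],[0.1,-0.1,0,0,-18,0,0],[0.1,-0.1,0,0,-24,0,0],[0.1,-0.2,0,0,-30,0,0]]'; python3 f.py; python3 m.py|head -1
```

```text
mark [-12] [3] -4.5
mark [-60] [29] -16.9375
mark [-49] [57] -6.12
t: 24.93
tcp_pos: [555.3, 90.8, 52.2]
tool_rot: [[-0.001, 0.057, 0.998], [-0.001, 0.998, -0.057], [-1.0, -0.001, -0.001]]
force: [-2.8, -1.6, 7.8]
finger_gap: 30.5
mark [-25] [87] 19.891304347826086
t 24.9833 yaw 87.0 tcp [555.3  90.8  52.2] F [-1.9 -1.9  8.1] T [-0.204  0.387  0.136] gap 30.7 j6 -1.553 e6 -0.254
```

```bash
python3 -m handwheel '[[0.1,0,0,0,-2,0,0],[0.1,0,0,0,-5,0,0],[0.1,0,0,0,-5,0,0],[0.1,0,0,0,-5,0,0],[0.1,0,0,0,-5,0,0]]'>/dev/null; python3 f.py; python3 m.py|head -1; python3 k.py|sed -n '/now/,$p'
python3 - <<'E'
from h import *
optics.camera("top")
for l in("dust_cap","spray_can","tin"):
    for r in finder.silhouettes(l,"top"): 
        c=np.array(r["rect"]);print(l,round(r["conf"],2),c,at_z("top",(c[0]+c[2])/2,(c[1]+c[3])/2,40)[:2].round())
E
```

```text
mark [-24] [92] 28.75
t 25.5 yaw 91.5 tcp [555.3  90.7  52.2] F [-3.4 -1.4  7.2] T [-0.225  0.391  0.055] gap 30.6 j6 -1.631 e6 0.055
now
  8.0 ---WWWWWWWWWWW--WW--W-W-WWWWWWWWWWWWW-W--WW---WWWWWWWWWWWW--
 11.0 WWWWWWWW-yyyyWWWyyyyyyyyyyyyyyyyyyyyyyyyyyyyyyyyyy--WWWWWWWW
 12.5 WW-WyyyyyyyyyyWWyyyyyyyyyyyyyyyyyyyyyyyyyyyyyyyyyyyyyyyyWWyW
 14.0 yyyyyyyyyyyyyyWWyyyyyyyyyyyyyyyyyyyyyyyyyyyyyyyyyyyyyyyyyyyy
 15.2 yyyyyyyyyyyykkWkkkkyyyyyyyyyyyyyyyyyyyyyyyyyyyyyyyyyyyyyyyyy
 17.0 ----------kkkkkkkkkkkkyyyyyyyyyyyyyyyyyyy-kkkkkkkkk---------
 19.0 ---------kkk--WWW---kkkkyyyyyyyyyyyyyy-kkkkkk----kkk--------
spray_can 0.86 [343.1 228.5 384.8 263.1] [ 438. -387.]
tin 0.88 [243.7 153.8 269.3 184.8] [ 634. -107.]
```

Run:
```python
from h import *
im=optics.camera("scene")
for r in finder.silhouettes("dust_cap","scene"): print("scene",round(r["conf"],2),np.round(r["rect"]),"expect top",proj("scene",[431,-159,56]).round(),"bottom",proj("scene",[431,-159,0]).round())
s=arm.read_state();print(s["force"],s["finger_gap"],s["t"])
print(arm.hand_in())
```

```text
scene 0.97 [296. 200. 322. 238.] expect top [311. 208.] bottom [310. 226.]
[-3.2307548  -1.03489393  8.37059279] 30.500380976714055 25.95
the job is handed in; nothing more can be done
None
```

I finished the job and handed it in at about 26 s; no verdict was reported.

- **Cap:** I lifted it off the hub, turned it about 94° and set it over the right-hand peg. Afterwards the pictures showed it upright and released, with the pin through the eye. The cap axis measured (431.5, -158.7), which puts the eye within about 1 mm of the peg. The final scene-camera check found it at the expected place (confidence 0.97). The top-camera detector missed it on that last look.
- **Nut:** I turned it clockwise about 120° until it stopped. The torque rose to about 0.7 N m, and the paint mark stayed still while the jaws slipped on about 15°. I then backed it off; the mark moved from about 3° to 92°, so about 89°. The fingers still grip it at the 40 N setting, with a gap of 30.5 mm.
- **Failed first try:** my first grip on the nut caught only the spindle end and slipped. The real fingertips sit about 30 mm behind the stated tool point. The cap was therefore probably held near its top edge too, because its gap read 41 mm instead of 48 mm. For the second grip I went 25 mm lower, and the gap read 31 mm.
- **Bystanders:** in the last top picture the spray can and the tin were within a few pixels of where they started.

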